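# Lay the coffee tray for two

### The job

Lay the bamboo tray for two guests: stand each cup in the middle of the saucer of its own colour, the small copper milk jug on the tray midway between the two saucers and in line with them, and the green water glass on the tray close behind the black espresso saucer, straight behind it towards the tray's far edge (away from the robot). Set each piece down upright and gently, neither dropped nor banged. Leave the saucers where they are, and do not disturb the paper cups, the milk pitcher or the sugar shaker.

Things in the scene. Friction and masses are not known exactly. Their poses are not given: they have to be found in the camera images.
- tray: Pale bamboo serving tray, 270 x 370 mm, fixed to the counter. Origin on the counter under its centre; its inner floor is 8 mm above the origin, a lip 8 mm thick runs round the edge up to 16 mm. Its x axis points to its back long edge (away from the robot), its y axis along its length to the left as seen from the robot.
- black_saucer: Black espresso saucer, 115 mm across, 14 mm high at the rim, loose, standing on the tray towards one end (about 100 mm from the tray's middle, 40 to 60 mm nearer the tray's front edge than its middle line; which end varies). Origin at the centre of its underside; the flat well where the cup stands is 5 mm above it and about 60 mm across, the rim slopes up from there.
- white_saucer: White saucer, 128 mm across, 14 mm high at the rim, loose, standing on the tray towards the other end, in the same row. Origin at the centre of its underside; the flat well where the cup stands is 5 mm above it and about 68 mm across.
- black_cup: Black espresso cup, empty, upright, 60 mm across at the rim, about 57 mm at mid height, foot 38 mm across, 58 mm tall, 0.14 kg. Origin at the centre of its underside, z up; ear handle towards its own -x, reaching 54 mm from the axis. Best gripped across the body along its y axis, 36 mm or more above its foot to stay clear of the saucer's rim.
- white_cup: White coffee cup, empty, upright, 68 mm across at the rim, about 66 mm at mid height, foot 46 mm across, 66 mm tall, 0.19 kg. Origin at the centre of its underside, z up; ear handle towards its own -x, reaching 60 mm from the axis. Best gripped across the body along its y axis, 36 mm or more above its foot.
- milk_jug: Small polished copper milk jug (creamer), empty, upright, 49 mm across up to 36 mm height, 43 mm at the neck (50 mm up), 64 mm tall, 0.13 kg. Origin at the centre of its underside, z up; handle towards its own -x, reaching 49 mm from the axis, small pouring lip towards +x.
- water_glass: Green-tinted water tumbler, empty, upright, round, no handle, 53 mm across at the foot, 63 mm at the rim, 78 mm tall, 0.16 kg. Origin at the centre of its underside, z up. Best gripped 20 to 28 mm below its rim, about 60 mm wide there, so that the gripper stays clear of the rim.
- paper_cups: Bystander behind the work: short sleeve of brown paper cups nested mouth down, 80 mm across, 147 mm tall, light. Origin at the centre of its underside.
- milk_pitcher: Bystander behind the work: big steel steaming pitcher, 94 mm across, 105 mm tall, handle reaching 75 mm from the axis. Origin at the centre of its underside.
- sugar_shaker: Bystander behind the work: white sugar shaker with a steel cap, 68 mm across, 114 mm tall. Origin at the centre of its underside.
Things that resemble listed ones, but are neither listed nor needed, are in the scene too. Leave any purple look-alike of the white_cup alone.

How it is judged:
By the outcome, as a careful person would: the job done as asked, in the order asked, and still so for the second after the job is handed in, with the robot touching nothing.
It also fails if it takes over 106 s, if anything falls off the work surface, if the arm or the gripper's body presses on something with over 40 N, if the wrist force passes 120 N, or if a joint passes its speed limit or range.

### The arm

A 6-joint arm with a two-finger parallel gripper is mounted at the origin on the work surface. World frame = base frame: x ahead of the robot, y to its left, z up, the work surface at z = 0. Lengths are in mm, angles in rad, forces in N, time in s.
With the tool pointing down it reaches from about 400 to 925 mm from the base axis. Payload 12.5 kg.
Tool frame: the origin (TCP) lies at the very end of the fingers, on their centre line; the grasp point (between the pads) lies 19 mm behind it; z points along the fingers, y is the direction in which the jaws open and shut (so a half turn about z gives the same grasp; the last joint's range is limited). The gripper opens to 95 mm and grips with 3 to 60 N. Pads are 20 mm wide; open, the fingers measure 119 mm over their backs; the gripper's body (75 mm by 180 mm) begins 59 mm behind the grasp point.
Start: joints at [1.008, 0.491, 1.559, -0, 1.092, -0.106], TCP at [275.661, 560.944, 214.661] pointing down, gripper open.
Joint ranges: [-3.1, 3.1], [-0.84, 2.19], [0.05, 2.79], [-1.13, 4.28], [0.06, 2.93], [-2.69, 2.69]. Speed limits (rad/s): [2.22, 2.22, 2.79, 3.14, 3.14, 3.14].

### API

Orientations are given as [roll, pitch, yaw] about the fixed x, y, z axes, in that order (R = Rz(yaw) Ry(pitch) Rx(roll)).
In Python, from cell import env gives the robot as it stands.
- The arm moves only by the shell command python3 -m pendant 'ROWS'. ROWS is JSON, a list that holds one entry, the list of rows, each a list of 5 numbers: the opening, from 0 (shut) to 1 (fully open), then the shift along the tool's x, y, z in m, then the turn about the tool's z in rad. A call has exactly 8 rows; each row is the pose to reach, as a shift and turn from the pose commanded when the call began, along the tool's axes at that moment; what a row does not reach only later rows make up. A row lasts 1/10 s, in which the tool goes at most 50 mm and 8.59 degrees, less where a joint would pass 70% of its speed; a pose out of reach is approached as far as the arm can. A call with a gripper value outside its range is refused whole. The fingers move at their own pace and stop on an object; the grip force is fixed at half the most. Time passes only in rows, so rows that repeat a pose let the fingers close, or fill a call up. It gives the time, the measured TCP pose, the force and the opening at its end, in the units of the state.
- env.state(): the state, without advancing time (a new reading comes with each control period).
- env.read_camera(name): name is "side" or "top" or "wrist"; returns a dict with "image" (400x640x3 uint8, blue, green, red), "range_z" (400x640 float32, mm along the optical axis (not along the pixel's ray), 0 where there is no reading), "fx", "fy", "cx", "cy" (pixels), "rvec" (rotation vector, rad) and "tvec" (3), from world to camera coordinates, as OpenCV has them; the wrist camera has in their place "tool_from_camera" (4x4, takes a point from camera to tool coordinates, whose origin is the TCP and whose axes are the flange's). Camera axes: x right, y down, z forward; pixel columns grow to the right and rows downward; lengths in mm; the calibration is good to about 2 mm. The wrist camera is an equidistant fisheye: a pixel r from the principal point sees the ray r / f radians off the axis. A picture is of the moment at which its call begins: read the wrist's pose just before it.
- env.job_done(): hands the job in, once; it reports no verdict.
The state is a dict: "t": time; "joints": joint angles; "qvel": joint speeds; "tau": joint torques, N m; "eef_pos": TCP position; "tcp_rot": TCP orientation; "ft_force": force on the tool from outside, world axes, zero at the start; "moment": the same for the moment, N m; "opening": opening from 0.0 (shut) to 1.0 (fully open).
Only numpy, scipy, OpenCV 4.12 (cv2) and the standard library are available. Lean on these libraries where they do the work, as an engineer would, in place of code of your own. Each camera call takes 0.05 s, during which the arm holds its last target. There are 200 camera calls.

## Working session

There is one attempt and no reset: what is moved stays moved. The work goes in short steps, Python scripts to look and compute and a shell command to move; the robot and the scene stay as the last step left them, time stands still between calls to the robot, and variables do not carry over. Pictures are saved under pics/ and viewed, about 12 in all and at most 16, crops included, and the job is handed in when it is done.

```bash
mkdir -p pics; ls; python3 - <<'E'
from cell import env
import cv2,numpy as np
s=env.state();print(s['t'],s['eef_pos'],s['tcp_rot'],s['opening'])
for n in('top','side'):
    c=env.read_camera(n);cv2.imwrite(f'pics/{n}0.png',c['image']);np.savez(f'{n}0.npz',**c)
    R=cv2.Rodrigues(np.array(c['rvec']))[0];print(n,c['fx'],c['cx'],c['cy'],(-R.T@np.array(c['tvec']).ravel()).round(),R.round(2).tolist())
E
```

```text
pics
0.0 [275.52151328 560.70739031 214.0550778 ] [-3.14044587e+00 -1.20173203e-04  2.68482279e+00] 1.001498155348617
top 412.57468897492225 319.16173933729766 203.37090115478972 [ 383.   44. 1103.] [[-0.02, -1.0, 0.0], [-0.98, 0.02, -0.21], [0.21, -0.0, -0.98]]
side 416.0592949896325 323.09862192020137 192.33412517510732 [  13. -551. 1080.] [[0.71, -0.71, 0.01], [-0.54, -0.56, -0.63], [0.45, 0.44, -0.78]]
```

View pics/top0.png

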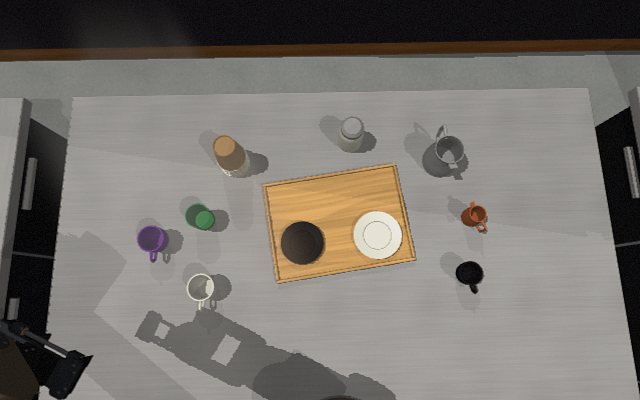

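View pics/side0.png

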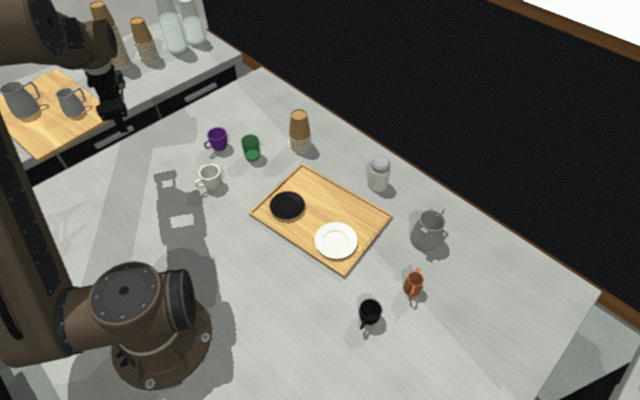

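The candidates in the top view are:
- White cup: (200,287). The purple look-alike is at (152,240), so leave that.
- Black cup: (469,272). The black saucer at (303,242) is also dark.
- Jug: copper, at (475,215). The brown paper cups at (228,155) are a similar colour.
- Glass: green, at (202,217).
- White saucer: (378,235). The sugar shaker at (350,133) is also white.

Next I measure them.

```bash
cat > h.py <<'E'
import numpy as np,cv2
def world(c):
    "world point per pixel from range"
    R=cv2.Rodrigues(np.array(c['rvec']))[0];t=np.array(c['tvec']).ravel()
    v,u=np.mgrid[0:400,0:640];z=c['range_z']
    P=np.dstack([(u-c['cx'])/c['fx']*z,(v-c['cy'])/c['fy']*z,z])
    return (P-t)@R
def onplane(c,uv,h):
    R=cv2.Rodrigues(np.array(c['rvec']))[0];t=np.array(c['tvec']).ravel()
    uv=np.asarray(uv,float).reshape(-1,2)
    d=np.c_[(uv[:,0]-c['cx'])/c['fx'],(uv[:,1]-c['cy'])/c['fy'],np.ones(len(uv))]@R
    o=-R.T@t
    return o+d*((h-o[2])/d[:,2])[:,None]
def fitc(p):
    A=np.c_[2*p[:,:2],np.ones(len(p))];s=np.linalg.lstsq(A,(p[:,:2]**2).sum(1),rcond=None)[0]
    return s[:2],np.sqrt(s[2]+s[:2]@s[:2])
E
python3 - <<'E'
from h import *
for n,objs in {'top':dict(wc=(200,287,66),bc=(469,272,58),jug=(475,215,64),gl=(202,217,78)),'side':dict(wc=(210,178,66),bc=(370,312,58),jug=(414,284,64),gl=(251,148,78))}.items():
    c=dict(np.load(n+'0.npz'));W=world(c)
    for k,(u,v,h) in objs.items():
        w=W[v-38:v+38,u-38:u+38].reshape(-1,3);ok=c['range_z'][v-38:v+38,u-38:u+38].ravel()>0
        w=w[ok&(w[:,2]>12)];
        t=w[(w[:,2]>h-7)];
        if len(t)<4: print(n,k,len(w),len(t),w[:,2].max() if len(w) else 0);continue
        ce,r=cv2.minEnclosingCircle(t[:,:2].astype(np.float32))
        g=w-np.array([*np.median(t,0)[:2],0]);d=np.hypot(g[:,0],g[:,1])
        print(n,k,len(t),'top z',round(np.percentile(w[:,2],98)),'minenc',np.round(ce),round(r),'fit',*[np.round(x,1) for x in fitc(t)])
c=dict(np.load('top0.npz'));im=c['image'];hsv=cv2.cvtColor(im,cv2.COLOR_BGR2HSV)
# saucers & tray in top view
roi=np.zeros(im.shape[:2],np.uint8);roi[160:290,255:420]=255
for k,m in dict(bs=(hsv[...,2]<75),ws=(hsv[...,1]<60)&(hsv[...,2]>140),tray=(hsv[...,1]>70)&(hsv[...,2]>100)).items():
    m=cv2.morphologyEx((m&(roi>0)).astype(np.uint8),cv2.MORPH_OPEN,np.ones((3,3)))
    if k!='tray': m[:, :265]=0;m[:,405:]=0;m[:195]=0
    cn=sorted(cv2.findContours(m,0,2)[0],key=cv2.contourArea)[-1]
    if k=='tray':
        b=cv2.minAreaRect(onplane(c,cn,16)[:,:2].astype(np.float32));print(k,b)
    else:
        p=onplane(c,cn,21);print(k,cv2.minEnclosingCircle(p[:,:2].astype(np.float32)),fitc(p))
im2=cv2.resize(im[170:300,120:500],None,fx=2.1,fy=2.1,interpolation=cv2.INTER_CUBIC);cv2.imwrite('pics/crop1.png',im2)
E
```

```text
top wc 153 top z 67 minenc [397. 336.] 34 fit [396.8 335.5] 31.7
top bc 149 top z 59 minenc [ 410. -340.] 38 fit [ 416.7 -337.7] 28.2
top jug 116 top z 65 minenc [ 561. -368.] 38 fit [ 565.  -367.9] 24.6
top gl 115 top z 78 minenc [575. 348.] 32 fit [574.8 347.5] 29.6
side wc 167 top z 73 minenc [463. 362.] 107 fit [465.4 363.3] 83.2
side bc 154 top z 61 minenc [ 465. -349.] 91 fit [ 445.9 -347. ] 44.2
side jug 140 top z 66 minenc [ 505. -360.] 95 fit [ 508.7 -330.1] 75.6
side gl 88 top z 79 minenc [576. 351.] 34 fit [576.  348.7] 29.4
bs ((507.216552734375, 84.80709838867188), 55.78123474121094) (array([508.11315633,  81.07715564]), np.float64(51.68470832379475))
ws ((485.8604736328125, 4.057609558105469), 207.19493103027344) (array([536.74748273,  15.51556746]), np.float64(164.24132576908298))
tray ((562.7681274414062, -9.454345703125), (269.28985595703125, 369.7644958496094), 8.360978126525879)
```

View pics/crop1.png

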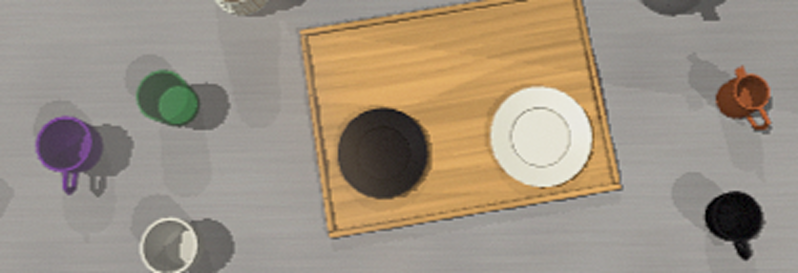

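The crop confirms the choice: the white cup at (170,246), handle down, is separate from the purple one at (66,145). The black cup is at (734,216), the jug at (745,98), and the saucers at (384,153) and (541,136). Next I get better saucer fits and the handle directions.

```bash
python3 - <<'E'
from h import *
for n in('top','side'):
    c=dict(np.load(n+'0.npz'));W=world(c);hsv=cv2.cvtColor(c['image'],cv2.COLOR_BGR2HSV)
    H,S,V=cv2.split(hsv)
    ok=c['range_z']>0
    d=lambda x,y,r:ok&(np.hypot(W[...,0]-x,W[...,1]-y)<r)
    for k,x,y,m in(('bs',507,81,V<75),('ws',508,-110,(S<70)&(V>110))):
        m=(m&d(x,y,85)&(W[...,2]>5)&(W[...,2]<40)).astype(np.uint8)
        m=cv2.morphologyEx(m,cv2.MORPH_OPEN,np.ones((3,3)))
        cn=max(cv2.findContours(m,0,1)[0],key=cv2.contourArea);p=onplane(c,cv2.convexHull(cn),21)
        b=cv2.fitEllipse(onplane(c,cn,21)[:,:2].astype(np.float32))
        print(n,k,np.round(b[0],1),np.round(b[1]),'minenc',cv2.minEnclosingCircle(p[:,:2].astype(np.float32)))
    for k,x,y,r,h in(('wc',397,336,34,66),('bc',416,-338,30,58),('jug',565,-368,24.5,64)):
        for m0,lab in((d(x,y,70)&(W[...,2]>14)&(W[...,2]<h+4),'all'),):
            w=W[m0];q=w[:,:2]-(x,y);rr=np.hypot(*q.T);o=(rr>r+7)
            if n=='top':print(k,'handle dirs',o.sum(),np.round(np.degrees(np.arctan2(*np.median(q[o],0)[::-1]))),'max r',rr.max().round(),'z',np.median(w[o,2]).round())
    # rim outlines side/top: top ring points
    for k,x,y,h in(('wc',397,336,66),('bc',416,-338,58),('jug',565,-368,64)):
        w=W[d(x,y,50)&(abs(W[...,2]-h)<5)];print(n,k,len(w),*[np.round(a,1) for a in fitc(w)])
E
```

```text
top bs [508.1  81. ] [ 95. 113.] minenc ((507.216552734375, 84.80711364746094), 55.78131103515625)
top ws [ 523.9 -113.1] [123. 125.] minenc ((523.9501953125, -113.58194732666016), 63.691219329833984)
wc handle dirs 39 179.0 max r 59.0 z 47.0
bc handle dirs 28 -167.0 max r 49.0 z 45.0
jug handle dirs 35 -156.0 max r 45.0 z 53.0
top wc 129 [396.8 335.6] 31.7
top bc 126 [ 417.6 -337.7] 27.9
top jug 100 [ 565.4 -367.7] 24.6
side bs [507.9  88.2] [104. 104.] minenc ((507.8053894042969, 88.65697479248047), 54.159446716308594)
side ws [ 524.9 -110.9] [125. 128.] minenc ((524.596923828125, -110.71185302734375), 65.45484161376953)
side wc 102 [397.3 336.1] 31.8
side bc 128 [ 417.5 -337.2] 28.3
side jug 97 [ 565.4 -367.7] 25.0
```

```bash
cat > go.py <<'E'
import sys,numpy as np
from cell import env
from scipy.spatial.transform import Rotation as Ro
# usage: go.py x y z yaw  -> shift (m) and turn (rad) in the tool's axes for a down-pointing tool
def go(x,y,z,yaw):
    s=env.state();R=Ro.from_euler('xyz',s['tcp_rot']).as_matrix()
    d=R.T@(np.array([x,y,z])-s['eef_pos']);cy=np.arctan2(R[1,0],R[0,0])
    tr=-((yaw-cy+np.pi/2)%np.pi-np.pi/2)
    print('t',round(s['t'],2),'pos',s['eef_pos'].round(1),'yaw',round(cy,3),'open',round(s['opening'],3),'q6',round(s['joints'][5],2),'F',s['ft_force'].round(1),'-> shift',(d/1000).round(4),'turn',round(tr,3))
if __name__=='__main__':go(*map(float,sys.argv[1:]))
E
cat > wr.py <<'E'
import numpy as np,cv2
from cell import env
from scipy.spatial.transform import Rotation as Ro
def wrist(name=None):
    s=env.state();c=env.read_camera('wrist');R=Ro.from_euler('xyz',s['tcp_rot']).as_matrix()
    if name:cv2.imwrite(name,c['image'])
    T=np.array(c['tool_from_camera']);v,u=np.mgrid[0:400,0:640]
    a,b=(u-c['cx'])/c['fx'],(v-c['cy'])/c['fy'];r=np.hypot(a,b)+1e-9
    D=np.dstack([a/r*np.sin(r),b/r*np.sin(r),np.cos(r)])
    P=D*(c['range_z']/np.cos(r))[...,None]
    Dw=D@T[:3,:3].T@R.T;o=R@T[:3,3]+s['eef_pos']
    W=P@T[:3,:3].T@R.T+o
    return c['image'],W,Dw,o,c['range_z']>0
def plane(Dw,o,h,uv):
    uv=np.asarray(uv).reshape(-1,2);d=Dw[uv[:,1],uv[:,0]];return o+d*((h-o[2])/d[:,2])[:,None]
E
python3 go.py 397 336 180 3.1416
```

```text
t 0.1 pos [275.5 560.8 214.1] yaw 2.685 open 0.996 q6 -0.11 F [ 0.4  0.1 -0.6] -> shift [-0.2081 -0.1481  0.0343] turn -0.457
```

```bash
python3 -m pendant '[[[1,-0.04,-0.03,0.007,-0.12],[1,-0.08,-0.06,0.014,-0.24],[1,-0.12,-0.09,0.02,-0.35],[1,-0.16,-0.12,0.027,-0.457],[1,-0.208,-0.148,0.034,-0.457],[1,-0.208,-0.148,0.034,-0.457],[1,-0.208,-0.148,0.034,-0.457],[1,-0.208,-0.148,0.034,-0.457]]]'
python3 - <<'E'
from wr import *;from h import fitc
im,W,D,o,ok=wrist('pics/w1.png');print(o)
for x,y,h in((397,336,66),):
    w=W[ok&(np.hypot(W[...,0]-x,W[...,1]-y)<50)&(abs(W[...,2]-h)<5)];print(len(w),fitc(w))
E
python3 go.py 397 336 23 3.1416
```

```text
t: 0.9
eef_pos: [396.8, 337.1, 180.7]
tcp_rot: [3.141, -0.0, -3.141]
ft_force: [0.2, -0.1, 1.1]
opening: 1.002
[321.05312936 337.91042594 350.42363065]
937 (array([396.25911766, 339.12359621]), np.float64(31.547992401381748))
t 0.95 pos [396.5 337.4 180.7] yaw -3.14 open 1.004 q6 -0.99 F [-0.1 -0.5 -0.3] -> shift [-0.0005 -0.0014  0.1577] turn 0.001
```

View pics/w1.png

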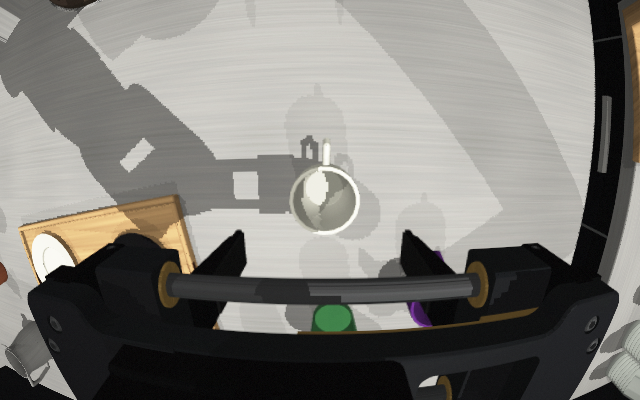

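The wrist view shows the white cup at (324,200), centred between the fingers, with its handle towards the robot at (326,152). I descend and grip.

```bash
python3 -m pendant '[[[1,0,0,0.04,0],[1,0,0,0.085,0],[1,0,0,0.125,0],[1,0,0,0.15,0],[1,0,0,0.158,0],[0.3,0,0,0.158,0],[0.3,0,0,0.158,0],[0.3,0,0,0.158,0]]]'
python3 -m pendant '[[[0.3,0,0,0,0],[0.3,0,0,0,0],[0.3,0,0,0,0],[0.3,0,0,0,0],[0.3,0,0,-0.02,0],[0.3,0,0,-0.05,0],[0.3,0,0,-0.09,0],[0.3,0,0,-0.11,0]]]'
python3 go.py 524.3 -111.5 130 3.1416
```

```text
t: 1.75
eef_pos: [397.5, 337.1, 24.0]
tcp_rot: [3.14, 0.002, -3.141]
ft_force: [0.4, 0.0, 0.9]
opening: 0.806
t: 2.55
eef_pos: [397.5, 336.6, 135.5]
tcp_rot: [3.14, 0.002, -3.142]
ft_force: [-0.1, 0.9, -1.4]
opening: 0.708
t 2.55 pos [397.5 336.6 135.5] yaw -3.142 open 0.708 q6 -1.0 F [-0.1  0.9 -1.4] -> shift [-0.1267 -0.4481  0.0051] turn 0.0
```

```bash
python3 -m pendant '[[[0.3,-0.01,-0.03,-0.01,0],[0.3,-0.02,-0.07,-0.02,0],[0.3,-0.032,-0.115,-0.03,0],[0.3,-0.045,-0.16,-0.03,0],[0.3,-0.058,-0.205,-0.03,0],[0.3,-0.07,-0.25,-0.03,0],[0.3,-0.083,-0.295,-0.03,0],[0.3,-0.095,-0.335,-0.03,0]]]'
python3 go.py 524.3 -111.5 150 3.1416
python3 -m pendant '[[[0.3,-0.01,-0.035,0,0],[0.3,-0.02,-0.07,0,0],[0.3,-0.028,-0.095,0,0],[0.3,-0.031,-0.11,0,0],[0.3,-0.0315,-0.113,0,0],[0.3,-0.0315,-0.113,0,0],[0.3,-0.0315,-0.113,0,0],[0.3,-0.0315,-0.113,0,0]]]'
python3 - <<'E'
from wr import *;from h import fitc
im,W,D,o,ok=wrist('pics/w2.png');S=cv2.cvtColor(im,cv2.COLOR_BGR2HSV);s=S[...,1];v=S[...,2]
for k,x,y,m in(('ws',524,-112,(s<70)&(v>110)),('bs',508,87,v<75)):
    r=np.hypot(W[...,0]-x,W[...,1]-y)
    m=ok&(r<80)&(abs(W[...,2]-16)<14)&m
    m=cv2.morphologyEx(m.astype(np.uint8),cv2.MORPH_OPEN,np.ones((3,3)))
    w=W[m>0];print(k,len(w),np.percentile(w[:,2],[2,50,98]).round(1))
    rim=w[(w[:,2]>np.percentile(w[:,2],75))];
    for _ in range(4):
        c,R=fitc(rim);e=np.hypot(*(rim[:,:2]-c).T)-R;rim=rim[abs(e)<4]
    print(c,R,len(rim)); print(cv2.minEnclosingCircle(w[:,:2].astype(np.float32)))
E
python3 go.py 524.3 -111.5 36 3.1416
```

```text
t: 3.35
eef_pos: [492.1, -0.9, 162.9]
tcp_rot: [-3.142, 0.0, 3.141]
ft_force: [2.1, 0.8, -1.4]
opening: 0.712
t 3.35 pos [492.1  -0.9 162.9] yaw 3.141 open 0.712 q6 -1.71 F [ 2.1  0.8 -1.4] -> shift [-0.0322 -0.1106  0.0129] turn -0.0
t: 4.15
eef_pos: [523.4, -110.5, 162.7]
tcp_rot: [3.141, -0.0, -3.14]
ft_force: [-0.4, -0.3, -0.9]
opening: 0.708
ws 6994 [10.5 18.  22.2]
[ 523.87649588 -111.00373507] 59.81592357301536 1437
((524.3292236328125, -107.05858612060547), 71.9730224609375)
bs 5925 [11.4 17.4 22.1]
[507.43009655  87.91899048] 52.722766175185164 1268
((507.6932678222656, 88.0330810546875), 56.70151901245117)
t 4.2 pos [ 523.5 -110.6  162.7] yaw -3.14 open 0.709 q6 -1.9 F [ 0.6  1.2 -1.7] -> shift [-0.0008 -0.0009  0.1267] turn 0.001
```

View pics/w2.png

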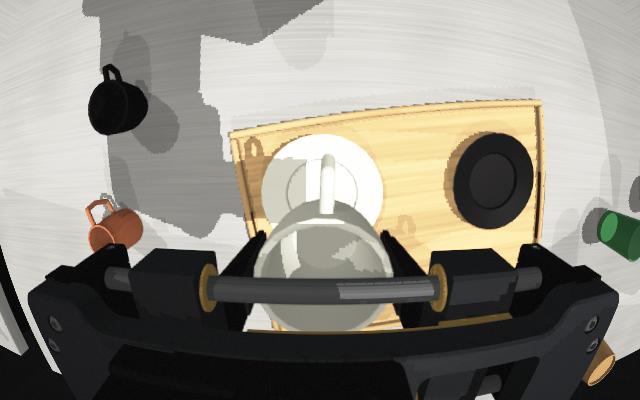

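The cup is held above the white saucer at (322,190), and the black saucer is clear at (492,180). The fits agree with the top view within 2 mm: white (524,-111), black (507.5,87.8). I lower gently.

```bash
python3 -m pendant '[[[0.3,-0.0007,-0.0007,0.03,0],[0.3,-0.0007,-0.0007,0.065,0],[0.3,-0.0007,-0.0007,0.095,0],[0.3,-0.0007,-0.0007,0.112,0],[0.3,-0.0007,-0.0007,0.118,0],[0.3,-0.0007,-0.0007,0.121,0],[0.3,-0.0007,-0.0007,0.123,0],[0.3,-0.0007,-0.0007,0.1235,0]]]'
python3 -m pendant '[[[0.3,0,0,0.0004,0],[0.3,0,0,0.0008,0],[0.3,0,0,0.0012,0],[0.3,0,0,0.0016,0],[0.3,0,0,0.002,0],[0.3,0,0,0.0024,0],[0.3,0,0,0.0024,0],[0.3,0,0,0.0024,0]]]'
```

```text
t: 5.0
eef_pos: [524.7, -112.3, 39.8]
tcp_rot: [-3.141, 0.001, -3.141]
ft_force: [-0.4, -0.4, -1.9]
opening: 0.707
t: 5.8
eef_pos: [524.4, -112.3, 36.8]
tcp_rot: [3.142, 0.0, -3.141]
ft_force: [0.8, 0.1, 0.3]
opening: 0.709
```

```bash
python3 -m pendant '[[[0.3,0,0,0.0003,0],[0.3,0,0,0.0005,0],[0.3,0,0,0.0005,0],[0.78,0,0,0.0005,0],[0.85,0,0,0.0005,0],[0.9,0,0,0.0005,0],[0.9,0,0,0.0005,0],[0.9,0,0,0.0005,0]]]'
python3 -m pendant '[[[0.95,0,0,0,0],[0.95,0,0,-0.01,0],[0.95,0,0,-0.035,0],[1,0,0,-0.08,0],[1,0,0,-0.12,0],[1,0.02,-0.03,-0.14,0],[1,0.04,-0.07,-0.14,0],[1,0.055,-0.11,-0.14,0]]]'
python3 go.py 417 -337.5 150 3.4
```

```text
t: 6.6
eef_pos: [524.3, -112.3, 36.1]
tcp_rot: [3.141, -0.0, -3.141]
ft_force: [-0.1, 0.1, -0.9]
opening: 0.9
t: 7.4
eef_pos: [468.6, -223.1, 178.0]
tcp_rot: [-3.14, 0.002, -3.14]
ft_force: [1.0, -0.4, -0.3]
opening: 1.0
t 7.4 pos [ 468.6 -223.1  178. ] yaw -3.14 open 1.0 q6 -2.14 F [ 1.  -0.4 -0.3] -> shift [ 0.0518 -0.1143  0.028 ] turn -0.257
```

```bash
python3 -m pendant '[[[1,0.015,-0.035,0.01,0],[1,0.03,-0.07,0.02,0],[1,0.045,-0.1,0.03,0],[1,0.0515,-0.1143,0.033,0],[1,0.0515,-0.1143,0.033,0],[1,0.0515,-0.1143,0.033,0],[1,0.0515,-0.1143,0.033,0],[1,0.0515,-0.1143,0.033,0]]]'
python3 - <<'E'
from wr import *;from h import fitc
im,W,D,o,ok=wrist('pics/w3.png');print(o)
x,y,h=417,-337.5,58
w=W[ok&(np.hypot(W[...,0]-x,W[...,1]-y)<50)&(abs(W[...,2]-h)<5)];print(len(w),fitc(w))
x,y,h=565,-368,64
w=W[ok&(np.hypot(W[...,0]-x,W[...,1]-y)<50)&(abs(W[...,2]-h)<5)];print(len(w),fitc(w) if len(w)>5 else 0)
r=np.hypot(W[...,0]-524,W[...,1]+111);w=W[ok&(r<60)&(abs(W[...,2]-79)<6)];print('placed wc',len(w),fitc(w) if len(w)>20 else 0)
E
python3 go.py 417 -337.5 22 3.1416
```

```text
t: 8.2
eef_pos: [418.5, -335.7, 143.7]
tcp_rot: [-3.141, 0.0, -3.14]
ft_force: [-0.2, 0.6, 0.1]
opening: 0.998
[ 342.71971274 -334.89109566  313.34465416]
1004 (array([ 418.36851368, -335.53323503]), np.float64(27.496468314550576))
154 (array([ 534.93268565, -369.65139073]), np.float64(12.421040821158178))
placed wc 0 0
t 8.25 pos [ 418.5 -335.8  143.6] yaw -3.14 open 1.002 q6 -2.37 F [-0.5 -0.6 -0. ] -> shift [ 0.0015 -0.0017  0.1216] turn 0.002
```

View pics/w3.png

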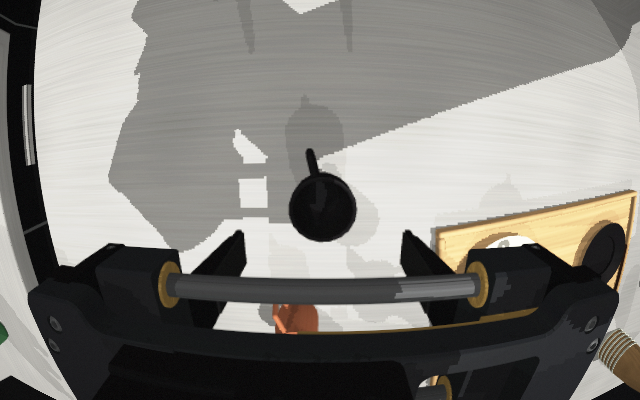

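The black cup at (322,207) is centred between the open fingers, with its handle at (312,162) towards the robot and clear of the jaws. I grip and lift.

```bash
python3 -m pendant '[[[1,0.0005,-0.001,0.03,0],[1,0.0005,-0.001,0.065,0],[1,0.0005,-0.001,0.095,0],[1,0.0005,-0.001,0.115,0],[1,0.0005,-0.001,0.1215,0],[0.3,0.0005,-0.001,0.1215,0],[0.3,0.0005,-0.001,0.1215,0],[0.3,0.0005,-0.001,0.1215,0]]]'
python3 -m pendant '[[[0.3,0,0,0,0],[0.3,0,0,0,0],[0.3,0,0,0,0],[0.3,0,0,0,0],[0.3,0,0,0,0],[0.3,0,0,-0.02,0],[0.3,0,0,-0.06,0],[0.3,0,0,-0.1,0]]]'
python3 -m pendant '[[[0.3,-0.01,0.03,-0.04,0],[0.3,-0.02,0.065,-0.065,0],[0.3,-0.03,0.11,-0.07,0],[0.3,-0.04,0.155,-0.07,0],[0.3,-0.05,0.2,-0.07,0],[0.3,-0.06,0.245,-0.07,0],[0.3,-0.07,0.29,-0.07,0],[0.3,-0.08,0.33,-0.07,0]]]'
python3 go.py 507.5 87.5 150 3.1416
```

```text
t: 9.05
eef_pos: [417.9, -337.9, 22.9]
tcp_rot: [-3.14, 0.001, -3.141]
ft_force: [0.4, -0.5, 0.9]
opening: 0.804
t: 9.85
eef_pos: [417.0, -337.3, 122.3]
tcp_rot: [3.14, -0.001, -3.141]
ft_force: [0.6, -0.7, -2.2]
opening: 0.609
t: 10.65
eef_pos: [497.2, -5.5, 191.7]
tcp_rot: [3.141, -0.0, -3.141]
ft_force: [0.5, -0.6, -2.1]
opening: 0.613
t 10.65 pos [497.2  -5.5 191.7] yaw -3.141 open 0.613 q6 -1.72 F [ 0.5 -0.6 -2.1] -> shift [-0.0104  0.093   0.0417] turn 0.001
```

```bash
python3 -m pendant '[[[0.3,-0.004,0.04,0.01,0],[0.3,-0.008,0.075,0.03,0],[0.3,-0.0102,0.09,0.05,0],[0.3,-0.0102,0.093,0.085,0],[0.3,-0.0102,0.093,0.115,0],[0.3,-0.0102,0.093,0.135,0],[0.3,-0.0102,0.093,0.142,0],[0.3,-0.0102,0.093,0.142,0]]]'
python3 go.py 507.5 87.5 36 3.1416
python3 - <<'E'
from wr import *;from h import fitc
im,W,D,o,ok=wrist('pics/w4.png')
s=env.state()['eef_pos']
w=W[ok&(np.hypot(W[...,0]-s[0],W[...,1]-s[1])<45)&(abs(W[...,2]-s[2]-35)<5)];print(len(w),fitc(w))
E
```

```text
t: 11.45
eef_pos: [507.2, 85.3, 49.2]
tcp_rot: [-3.142, -0.002, -3.141]
ft_force: [0.7, 0.2, -1.0]
opening: 0.609
t 11.45 pos [507.2  85.3  49.2] yaw -3.141 open 0.609 q6 -1.53 F [ 0.7  0.2 -1. ] -> shift [-0.0003  0.0022  0.0132] turn 0.0
2954 (array([507.05637023,  86.05084514]), np.float64(28.56466216026648))
```

View pics/w4.png

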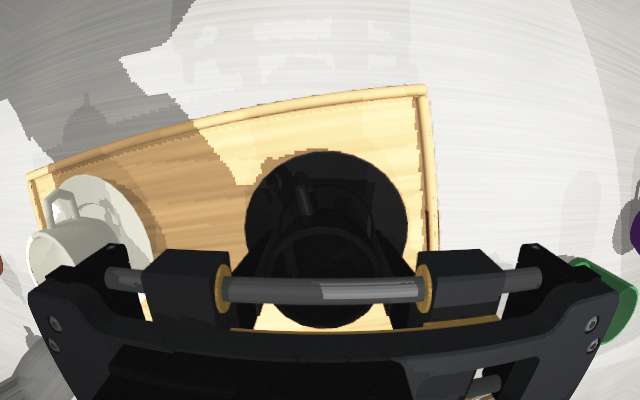

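The black cup hangs at (325,265) inside the black saucer (outline centre about (326,230)), and the white cup stands on its saucer at (75,230). I lower.

```bash
python3 -m pendant '[[[0.3,0,0.001,0.004,0],[0.3,0,0.001,0.008,0],[0.3,0,0.001,0.01,0],[0.3,0,0.001,0.0107,0],[0.3,0,0.001,0.0114,0],[0.3,0,0.001,0.012,0],[0.3,0,0.001,0.0126,0],[0.3,0,0.001,0.0126,0]]]'
python3 -m pendant '[[[0.3,0,0,0.0004,0],[0.3,0,0,0.0008,0],[0.3,0,0,0.0008,0],[0.3,0,0,0.0008,0],[0.3,0,0,0.0008,0],[0.3,0,0,0.0008,0],[0.3,0,0,0.0008,0],[0.3,0,0,0.0008,0]]]'
```

```text
t: 12.3
eef_pos: [507.5, 86.4, 37.1]
tcp_rot: [3.142, -0.0, -3.141]
ft_force: [-0.1, 0.3, -2.8]
opening: 0.609
t: 13.1
eef_pos: [507.5, 86.4, 36.3]
tcp_rot: [3.142, 0.0, -3.141]
ft_force: [-0.1, -0.2, -1.4]
opening: 0.607
```

```bash
python3 -m pendant '[[[0.3,0,0.001,0.0002,0],[0.3,0,0.001,0.0004,0],[0.3,0,0.001,0.0006,0],[0.3,0,0.001,0.0008,0],[0.3,0,0.001,0.001,0],[0.3,0,0.001,0.001,0],[0.3,0,0.001,0.001,0],[0.3,0,0.001,0.001,0]]]'
```

```text
t: 13.9
eef_pos: [507.5, 87.4, 35.4]
tcp_rot: [3.142, 0.0, -3.141]
ft_force: [0.4, -0.4, -2.5]
opening: 0.609
```

```bash
for i in 1 2; do python3 -m pendant '[[[0.3,0,0,0.0003,0],[0.3,0,0,0.0006,0],[0.3,0,0,0.0008,0],[0.3,0,0,0.0008,0],[0.3,0,0,0.0008,0],[0.3,0,0,0.0008,0],[0.3,0,0,0.0008,0],[0.3,0,0,0.0008,0]]]'; done
```

```text
t: 14.7
eef_pos: [507.9, 87.5, 35.1]
tcp_rot: [3.141, 0.001, -3.141]
ft_force: [-1.4, 0.3, 7.5]
opening: 0.61
t: 15.5
eef_pos: [508.2, 87.6, 35.0]
tcp_rot: [3.141, 0.002, -3.141]
ft_force: [-2.8, 1.1, 16.1]
opening: 0.609
```

Contact is clear. I back off the pressure, release and rise.

```bash
python3 -m pendant '[[[0.3,0,0,-0.0005,0],[0.3,0,0,-0.001,0],[0.3,0,0,-0.0012,0],[0.65,0,0,-0.0012,0],[0.7,0,0,-0.0012,0],[0.8,0,0,-0.0012,0],[0.85,0,0,-0.0012,0],[0.85,0,0,-0.0012,0]]]'
python3 -m pendant '[[[0.85,0,0,0,0],[0.85,0,0,-0.01,0],[0.85,0,0,-0.035,0],[0.85,0,0,-0.08,0],[0.85,0,0,-0.12,0],[0.85,0,0,-0.155,0],[0.85,0,0,-0.17,0],[0.85,0,0,-0.17,0]]]'
python3 go.py 565 -368 190 3.1416
python3 - <<'E'
from h import *;from cell import env
c=env.read_camera('top');cv2.imwrite('pics/top1.png',c['image']);cv2.imwrite('pics/top1c.png',cv2.resize(c['image'][150:300,240:500],None,fx=3,fy=3,interpolation=cv2.INTER_CUBIC))
W=world(c);ok=c['range_z']>0
for x,y,h in((524,-111,79),(507.5,87.5,71)):
    w=W[ok&(np.hypot(W[...,0]-x,W[...,1]-y)<45)&(abs(W[...,2]-h)<6)];print(len(w),fitc(w) if len(w)>10 else 0)
E
```

```text
t: 16.3
eef_pos: [507.5, 87.4, 34.8]
tcp_rot: [3.142, -0.0, -3.141]
ft_force: [-0.3, 0.7, 0.2]
opening: 0.841
t: 17.1
eef_pos: [508.2, 87.5, 207.7]
tcp_rot: [3.141, 0.005, -3.141]
ft_force: [0.5, -0.5, -0.6]
opening: 0.852
t 17.1 pos [508.2  87.5 207.7] yaw -3.141 open 0.852 q6 -1.53 F [ 0.5 -0.5 -0.6] -> shift [-0.0566 -0.4555  0.0178] turn 0.0
146 (array([ 523.10959992, -112.75670045]), np.float64(31.691330521951198))
0 0
```

View pics/top1c.png

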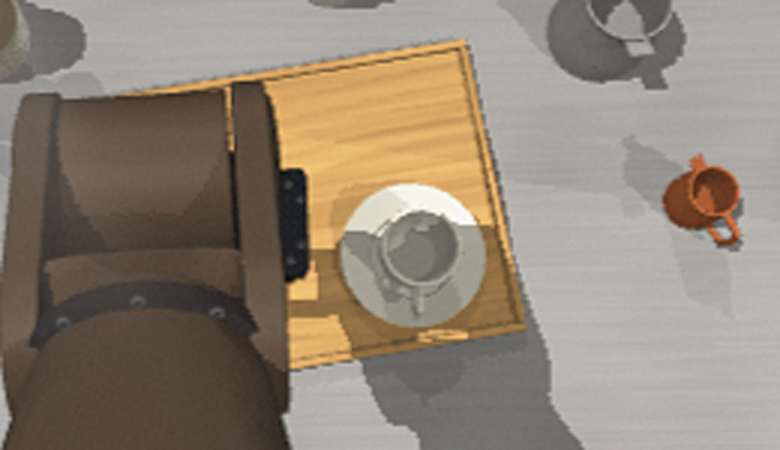

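The white cup is centred on its saucer at (418,250); the arm hides the black one, so I check that later. Now the jug.

```bash
python3 -m pendant '[[[1,-0.006,-0.03,-0.01,0],[1,-0.012,-0.075,-0.01,0],[1,-0.018,-0.12,-0.01,0],[1,-0.025,-0.165,0,0],[1,-0.03,-0.21,0,0],[1,-0.035,-0.255,0.0,0],[1,-0.04,-0.3,0,0],[1,-0.045,-0.34,0,0]]]'
python3 go.py 565.3 -367.8 150 3.1416
python3 -m pendant '[[[1,-0.006,-0.04,0.01,0],[1,-0.01,-0.08,0.02,0],[1,-0.0115,-0.105,0.04,0],[1,-0.0115,-0.1155,0.05,0],[1,-0.0115,-0.1155,0.05,0],[1,-0.0115,-0.1155,0.05,0],[1,-0.0115,-0.1155,0.05,0],[1,-0.0115,-0.1155,0.05,0]]]'
python3 - <<'E'
from wr import *;from h import fitc
im,W,D,o,ok=wrist('pics/w5.png')
x,y,h=565,-368,64
w=W[ok&(np.hypot(W[...,0]-x,W[...,1]-y)<35)&(abs(W[...,2]-h)<5)];print(len(w),fitc(w) if len(w)>5 else 0)
w=W[ok&(np.hypot(W[...,0]-x,W[...,1]-y)<28)&(abs(W[...,2]-h)<5)];print(len(w),fitc(w) if len(w)>5 else 0)
E
python3 go.py 565.3 -367.8 18 3.1416
```

```text
t: 17.95
eef_pos: [551.9, -254.6, 203.2]
tcp_rot: [3.14, -0.002, 3.141]
ft_force: [0.9, 0.4, 0.2]
opening: 1.0
t 17.95 pos [ 551.9 -254.6  203.2] yaw 3.141 open 1.0 q6 -2.11 F [0.9 0.4 0.2] -> shift [-0.0135 -0.1133  0.053 ] turn -0.0
t: 18.75
eef_pos: [564.6, -367.1, 156.0]
tcp_rot: [-3.141, 0.001, -3.14]
ft_force: [-0.8, -0.2, 0.4]
opening: 0.998
787 (array([ 566.49170117, -365.67687424]), np.float64(23.884067542255625))
619 (array([ 566.68102892, -365.79007095]), np.float64(21.633859208830735))
t 18.8 pos [ 564.5 -367.3  155.9] yaw -3.14 open 1.0 q6 -2.25 F [ 0.7 -0.4  0.2] -> shift [-0.0006 -0.0005  0.1379] turn 0.001
```

View pics/w5.png

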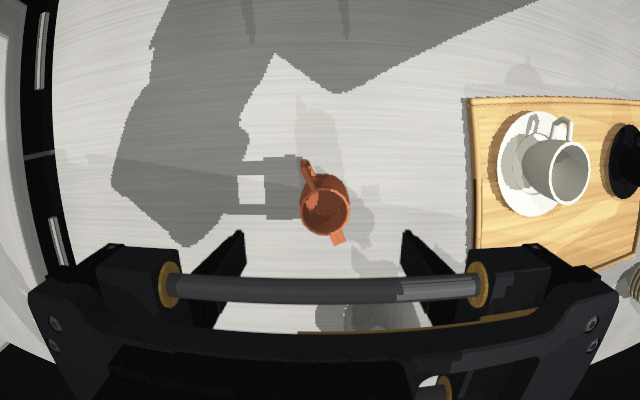

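The jug is at (325,205) between the fingers, its handle at (308,170) and lip at (338,240), both clear of the jaws. I grip it.

```bash
python3 -m pendant '[[[1,-0.0012,0,0.03,0],[1,-0.0012,0,0.07,0],[1,-0.0012,0,0.105,0],[1,-0.0012,0,0.13,0],[1,-0.0012,0,0.138,0],[0.2,-0.0012,0,0.138,0],[0.2,-0.0012,0,0.138,0],[0.2,-0.0012,0,0.138,0]]]'
python3 -m pendant '[[[0.2,0,0,0,0],[0.2,0,0,0,0],[0.2,0,0,0,0],[0.2,0,0,0,0],[0.2,0,0,0,0],[0.2,0,0,0,0],[0.2,0,0,0,0],[0.2,0,0,0,0]]]'
python3 -m pendant '[[[0.2,0,0,-0.02,0],[0.2,0,0,-0.06,0],[0.2,0,0,-0.1,0],[0.2,0,0,-0.14,0],[0.2,0.005,0.03,-0.16,0],[0.2,0.01,0.07,-0.165,0],[0.2,0.015,0.11,-0.165,0],[0.2,0.02,0.15,-0.165,0]]]'
python3 go.py 515.8 -12 170 3.1416
```

```text
t: 19.6
eef_pos: [566.0, -368.5, 18.7]
tcp_rot: [-3.14, 0.002, -3.141]
ft_force: [-0.3, -0.5, 0.4]
opening: 0.807
t: 20.4
eef_pos: [565.4, -368.0, 17.2]
tcp_rot: [3.141, 0.0, -3.141]
ft_force: [-0.4, 0.9, 5.5]
opening: 0.495
t: 21.2
eef_pos: [544.7, -216.8, 181.8]
tcp_rot: [-3.142, 0.0, 3.141]
ft_force: [1.5, 0.4, -1.8]
opening: 0.491
t 21.2 pos [ 544.7 -216.8  181.8] yaw 3.141 open 0.491 q6 -2.06 F [ 1.5  0.4 -1.8] -> shift [0.029  0.2048 0.0118] turn -0.0
```

```bash
python3 -m pendant '[[[0.2,0.006,0.04,0,0],[0.2,0.012,0.085,0,0],[0.2,0.018,0.13,0,0],[0.2,0.024,0.17,0.01,0],[0.2,0.028,0.195,0.03,0],[0.2,0.029,0.2048,0.06,0],[0.2,0.029,0.2048,0.09,0],[0.2,0.029,0.2048,0.09,0]]]'
python3 - <<'E'
from wr import *;from h import fitc
im,W,D,o,ok=wrist('pics/w6.png')
s=env.state()['eef_pos']
w=W[ok&(np.hypot(W[...,0]-s[0],W[...,1]-s[1])<28)&(abs(W[...,2]-s[2]-47)<5)];print(s,len(w),fitc(w))
E
python3 go.py 515.8 -11.8 26 3.1416
```

```text
t: 22.0
eef_pos: [514.6, -12.8, 89.1]
tcp_rot: [3.141, -0.006, -3.141]
ft_force: [-0.7, 0.3, -0.8]
opening: 0.496
[515.5620141  -13.19835728  90.9315434 ] 1644 (array([516.12771952, -12.85288681]), np.float64(22.02555649575602))
t 22.05 pos [515.6 -13.2  90.9] yaw -3.141 open 0.496 q6 -1.72 F [-0.1 -0.7 -1.8] -> shift [-0.0004  0.0014  0.0649] turn 0.0
```

View pics/w6.png

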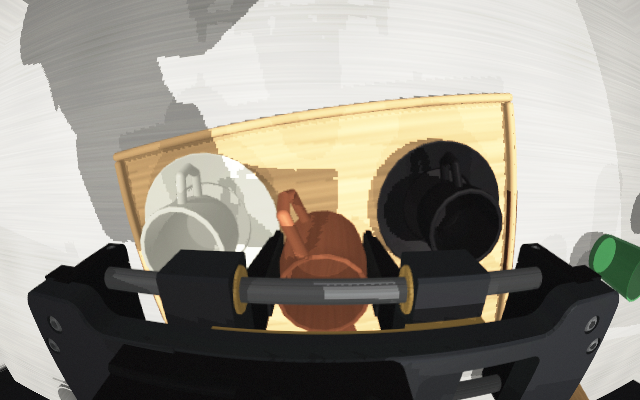

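Both cups stand on their saucers, white at (195,230) and black at (455,220), with the jug midway at (322,270) and the fingers clear. I lower it.

```bash
python3 -m pendant '[[[0.2,0,0.001,0.025,0],[0.2,0,0.001,0.045,0],[0.2,0,0.001,0.055,0],[0.2,0,0.001,0.06,0],[0.2,0,0.001,0.062,0],[0.2,0,0.001,0.0635,0],[0.2,0,0.001,0.064,0],[0.2,0,0.001,0.064,0]]]'
python3 -m pendant '[[[0.2,0,0,0.0003,0],[0.2,0,0,0.0006,0],[0.2,0,0,0.0008,0],[0.2,0,0,0.001,0],[0.2,0,0,0.001,0],[0.2,0,0,0.001,0],[0.2,0,0,0.001,0],[0.2,0,0,0.001,0]]]'
```

```text
t: 22.85
eef_pos: [516.4, -12.3, 28.4]
tcp_rot: [-3.142, 0.001, -3.141]
ft_force: [0.3, -0.5, -1.9]
opening: 0.496
t: 23.65
eef_pos: [516.2, -12.3, 26.9]
tcp_rot: [3.141, -0.0, -3.141]
ft_force: [-1.1, 1.0, -1.1]
opening: 0.493
```

```bash
for i in 1 2; do python3 -m pendant '[[[0.2,0,0,0.0003,0],[0.2,0,0,0.0006,0],[0.2,0,0,0.0008,0],[0.2,0,0,0.001,0],[0.2,0,0,0.001,0],[0.2,0,0,0.001,0],[0.2,0,0,0.001,0],[0.2,0,0,0.001,0]]]'; done
```

```text
t: 24.45
eef_pos: [516.2, -12.3, 25.9]
tcp_rot: [3.142, 0.0, -3.141]
ft_force: [0.3, 0.4, -1.6]
opening: 0.493
t: 25.25
eef_pos: [516.3, -12.3, 25.2]
tcp_rot: [3.142, 0.0, -3.141]
ft_force: [-1.9, -0.8, 6.0]
opening: 0.497
```

```bash
python3 -m pendant '[[[0.2,0,0,-0.0004,0],[0.2,0,0,-0.0006,0],[0.55,0,0,-0.0006,0],[0.6,0,0,-0.0006,0],[0.65,0,0,-0.0006,0],[0.68,0,0,-0.0006,0],[0.68,0,0,-0.0006,0],[0.68,0,0,-0.0006,0]]]'
python3 -m pendant '[[[0.68,0,0,0,0],[0.68,0,0,-0.01,0],[0.68,0,0,-0.035,0],[0.68,0,0,-0.08,0],[0.68,0,0,-0.12,0],[0.68,0,0,-0.16,0],[0.8,0,0,-0.19,0],[1,0,0,-0.19,0]]]'
python3 go.py 575.3 348 190 3.1416
```

```text
t: 26.05
eef_pos: [516.2, -12.3, 25.5]
tcp_rot: [3.142, 0.0, -3.141]
ft_force: [-0.4, -0.1, -0.0]
opening: 0.677
t: 26.85
eef_pos: [517.4, -12.4, 220.1]
tcp_rot: [-3.141, 0.007, -3.141]
ft_force: [-0.0, 0.1, -0.1]
opening: 0.796
t 26.85 pos [517.4 -12.4 220.1] yaw -3.141 open 0.796 q6 -1.72 F [-0.   0.1 -0.1] -> shift [-0.0578  0.3604  0.0302] turn 0.0
```

```bash
python3 -m pendant '[[[1,-0.006,0.03,0,0],[1,-0.012,0.075,0,0],[1,-0.02,0.12,0,0],[1,-0.027,0.165,0,0],[1,-0.034,0.21,0,0],[1,-0.041,0.255,0,0],[1,-0.048,0.3,0,0],[1,-0.055,0.335,0,0]]]'
python3 go.py 575.3 348 160 3.1416
python3 -m pendant '[[[1,-0.0025,0.02,0.01,0],[1,-0.0025,0.025,0.03,0],[1,-0.0025,0.025,0.055,0],[1,-0.0025,0.025,0.06,0],[1,-0.0025,0.025,0.06,0],[1,-0.0025,0.025,0.06,0],[1,-0.0025,0.025,0.06,0],[1,-0.0025,0.025,0.06,0]]]'
python3 - <<'E'
from wr import *;from h import fitc
import h
im,W,D,o,ok=wrist('pics/w7.png')
w=W[ok&(np.hypot(W[...,0]-575,W[...,1]-348)<45)&(abs(W[...,2]-78)<5)];print(len(w),fitc(w) if len(w)>5 else 0)
c=env.read_camera('top');cv2.imwrite('pics/top2c.png',cv2.resize(c['image'][150:300,240:500],None,fx=3,fy=3,interpolation=cv2.INTER_CUBIC))
Wt=h.world(c);k=c['range_z']>0
for x,y,z in((524,-111,79),(507.5,87.5,71),(516,-12,72)):
    w=Wt[k&(np.hypot(Wt[...,0]-x,Wt[...,1]-y)<40)&(abs(Wt[...,2]-z)<6)];print(len(w),fitc(w) if len(w)>10 else 0)
E
python3 go.py 575.3 348 35 3.1416
```

```text
t: 27.65
eef_pos: [570.6, 325.1, 215.1]
tcp_rot: [-3.141, -0.001, -3.14]
ft_force: [-0.2, -1.3, -0.2]
opening: 1.0
t 27.65 pos [570.6 325.1 215.1] yaw -3.14 open 1.0 q6 -1.15 F [-0.2 -1.3 -0.2] -> shift [-0.0048  0.0229  0.0551] turn 0.001
t: 28.45
eef_pos: [574.0, 347.6, 156.6]
tcp_rot: [3.141, 0.001, 3.142]
ft_force: [0.5, -0.2, -0.2]
opening: 1.001
915 (array([574.76060226, 351.00972017]), np.float64(29.499518323125432))
149 (array([ 523.12487173, -112.77856549]), np.float64(31.77476444801304))
119 (array([508.15046093,  86.48600166]), np.float64(27.824996710254936))
86 (array([517.60600604, -14.58857171]), np.float64(24.046785855083016))
t 28.55 pos [573.8 347.7 156.3] yaw -3.141 open 1.002 q6 -1.12 F [ 0.2 -0.1 -0.3] -> shift [-0.0014  0.0003  0.1213] turn 0.0
```

View pics/w7.png

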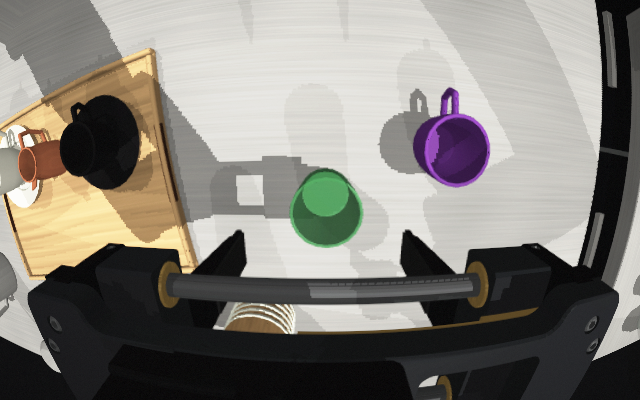

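View pics/top2c.png

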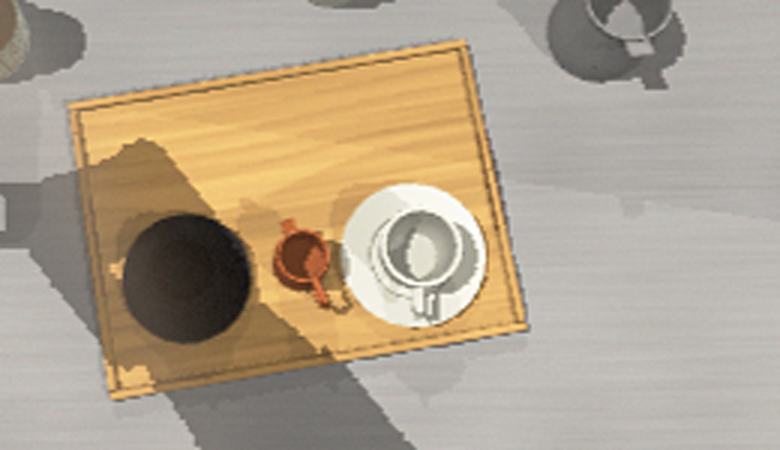

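The glass is at (326,207), centred between the fingers; the purple cup (451,150) and paper cups (258,320) are clear. In the top view the jug (302,258) is midway between the saucers. I grip the glass.

```bash
python3 -m pendant '[[[1,-0.0008,0.001,0.03,0],[1,-0.0008,0.001,0.065,0],[1,-0.0008,0.001,0.095,0],[1,-0.0008,0.001,0.113,0],[1,-0.0008,0.001,0.1205,0],[0.3,-0.0008,0.001,0.1205,0],[0.3,-0.0008,0.001,0.1205,0],[0.3,-0.0008,0.001,0.1205,0]]]'
python3 -m pendant '[[[0.3,0,0,0,0],[0.3,0,0,0,0],[0.3,0,0,0,0],[0.3,0,0,0,0],[0.3,0,0,0,0],[0.3,0,0,0,0],[0.3,0,0,0,0],[0.3,0,0,0,0]]]'
python3 -m pendant '[[[0.3,0,0,-0.02,0],[0.3,0,0,-0.05,0],[0.3,0,0,-0.085,0],[0.3,0,0,-0.12,0],[0.3,-0.002,-0.03,-0.13,0],[0.3,-0.006,-0.07,-0.13,0],[0.3,-0.01,-0.11,-0.13,0],[0.3,-0.014,-0.15,-0.13,0]]]'
python3 go.py 602.6 101.7 80 3.1416
```

```text
t: 29.35
eef_pos: [575.0, 349.0, 36.4]
tcp_rot: [3.141, 0.002, -3.141]
ft_force: [0.5, -0.3, -0.5]
opening: 0.802
t: 30.15
eef_pos: [574.9, 349.1, 35.9]
tcp_rot: [3.141, 0.002, -3.141]
ft_force: [0.1, 1.9, 6.5]
opening: 0.658
t: 30.95
eef_pos: [588.1, 197.2, 164.9]
tcp_rot: [-3.141, -0.001, -3.141]
ft_force: [1.2, -0.0, -2.2]
opening: 0.656
t 30.95 pos [588.1 197.2 164.9] yaw -3.141 open 0.656 q6 -1.35 F [ 1.2 -0.  -2.2] -> shift [-0.0145 -0.0955  0.0849] turn 0.001
```

```bash
python3 -m pendant '[[[0.3,-0.005,-0.035,0.01,0],[0.3,-0.01,-0.075,0.03,0],[0.3,-0.0145,-0.0955,0.06,0],[0.3,-0.0145,-0.0955,0.085,0],[0.3,-0.0145,-0.0955,0.1,0],[0.3,-0.0145,-0.0955,0.106,0],[0.3,-0.0145,-0.0955,0.106,0],[0.3,-0.0145,-0.0955,0.106,0]]]'
python3 - <<'E'
from wr import *;from h import fitc
im,W,D,o,ok=wrist('pics/w8.png')
s=env.state()['eef_pos']
w=W[ok&(np.hypot(W[...,0]-s[0],W[...,1]-s[1])<40)&(abs(W[...,2]-s[2]-43)<5)];print(s,len(w),fitc(w))
E
python3 go.py 602.6 101.7 44 3.1416
```

```text
t: 31.75
eef_pos: [603.3, 103.4, 59.7]
tcp_rot: [3.142, 0.001, -3.141]
ft_force: [0.3, 0.1, -1.3]
opening: 0.66
[603.39101565 103.45564234  59.96300346] 2506 (array([602.55074978, 103.81601326]), np.float64(30.40052867361808))
t 31.8 pos [603.4 103.5  60. ] yaw -3.141 open 0.659 q6 -1.51 F [-0.6 -0.3 -2.3] -> shift [ 0.0008 -0.0018  0.016 ] turn 0.001
```

View pics/w8.png

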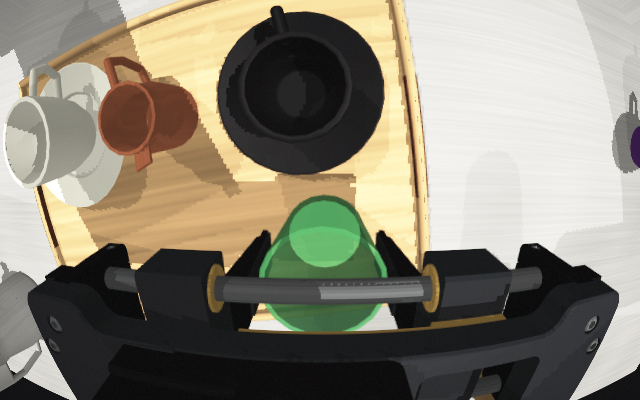

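The glass at (324,265) hangs right behind the black saucer (300,90), and the cups and jug are undisturbed. I lower it.

```bash
python3 -m pendant '[[[0.3,0,-0.0018,0.004,0],[0.3,0,-0.0018,0.008,0],[0.3,0,-0.0018,0.011,0],[0.3,0,-0.0018,0.013,0],[0.3,0,-0.0018,0.014,0],[0.3,0,-0.0018,0.0145,0],[0.3,0,-0.0018,0.0145,0],[0.3,0,-0.0018,0.0145,0]]]'
for i in 1 2; do python3 -m pendant '[[[0.3,0,0,0.0003,0],[0.3,0,0,0.0005,0],[0.3,0,0,0.0007,0],[0.3,0,0,0.0009,0],[0.3,0,0,0.0009,0],[0.3,0,0,0.0009,0],[0.3,0,0,0.0009,0],[0.3,0,0,0.0009,0]]]'; done
```

```text
t: 32.6
eef_pos: [603.1, 101.4, 44.6]
tcp_rot: [3.142, 0.0, -3.141]
ft_force: [-0.5, 0.4, -1.4]
opening: 0.657
t: 33.4
eef_pos: [603.2, 101.5, 43.8]
tcp_rot: [3.141, 0.001, -3.141]
ft_force: [-0.2, -0.2, 3.7]
opening: 0.658
t: 34.2
eef_pos: [603.5, 101.5, 43.8]
tcp_rot: [3.141, 0.002, -3.141]
ft_force: [-2.0, 1.2, 11.7]
opening: 0.654
```

```bash
python3 -m pendant '[[[0.3,0,0,-0.0005,0],[0.3,0,0,-0.0009,0],[0.3,0,0,-0.0009,0],[0.7,0,0,-0.0009,0],[0.75,0,0,-0.0009,0],[0.85,0,0,-0.0009,0],[0.9,0,0,-0.0009,0],[0.9,0,0,-0.0009,0]]]'
python3 -m pendant '[[[0.9,0,0,0,0],[0.9,0,0,-0.01,0],[0.9,0,0,-0.035,0],[0.9,0,0,-0.08,0],[0.9,0,0,-0.12,0],[0.9,0,0,-0.16,0],[0.9,0,0.03,-0.18,0],[1,0,0.07,-0.18,0]]]'
python3 -m pendant '[[[1,0.02,0.04,0,0],[1,0.05,0.075,0,0],[1,0.08,0.11,0,0],[1,0.1,0.15,0,0],[1,0.12,0.19,0,0],[1,0.14,0.22,0,0],[1,0.14,0.22,0,0],[1,0.14,0.22,0,0]]]'
python3 - <<'E'
from cell import env;from h import *
o=[]
for n in('top','side'):
    c=env.read_camera(n);W=world(c);k=c['range_z']>0
    for nm,x,y,z in(('wc',524,-111,79),('bc',507.5,87.5,71),('jug',516,-12,72),('gl',603,101.5,86)):
        w=W[k&(np.hypot(W[...,0]-x,W[...,1]-y)<40)&(abs(W[...,2]-z)<6)];print(n,nm,len(w),fitc(w) if len(w)>10 else 0)
    V=c['image'];S=cv2.cvtColor(V,cv2.COLOR_BGR2HSV)
    for nm,x,y,m in(('bs',507.5,88,S[...,2]<75),('ws',524,-112,(S[...,1]<70)&(S[...,2]>90))):
        w=W[k&m&(np.hypot(W[...,0]-x,W[...,1]-y)<75)&(abs(W[...,2]-20)<4)]
        print(n,nm,cv2.minEnclosingCircle(w[:,:2].astype(np.float32)) if len(w)>9 else 0)
    o.append(c['image'][120:320,150:510])
cv2.imwrite('pics/fin.png',cv2.resize(np.vstack(o),None,fx=1.5,fy=1.5))
E
```

```text
t: 35.0
eef_pos: [602.9, 101.4, 43.5]
tcp_rot: [3.142, -0.0, -3.141]
ft_force: [-1.2, -0.7, -0.0]
opening: 0.892
t: 35.8
eef_pos: [604.2, 171.1, 228.3]
tcp_rot: [3.141, 0.006, 3.139]
ft_force: [0.7, 0.8, -0.5]
opening: 0.944
t: 36.6
eef_pos: [462.5, 391.8, 224.3]
tcp_rot: [3.141, 0.001, -3.14]
ft_force: [1.1, -0.2, 0.9]
opening: 0.999
top wc 149 (array([ 523.08604684, -112.8304839 ]), np.float64(31.76073809582405))
top bc 118 (array([508.11038979,  86.44672816]), np.float64(27.905140735749985))
top jug 92 (array([517.05338711, -15.49175147]), np.float64(24.774947781769615))
top gl 98 (array([602.75683696, 100.28162911]), np.float64(29.557718877150986))
top bs ((506.6581115722656, 86.02296447753906), 56.291378021240234)
top ws ((523.989013671875, -113.80950164794922), 63.28135299682617)
side wc 120 (array([ 523.65634747, -112.31223895]), np.float64(31.68540261551696))
side bc 93 (array([508.63794931,  87.13443105]), np.float64(27.95013061642098))
side jug 83 (array([516.84056719, -14.21324034]), np.float64(24.376237022252216))
side gl 89 (array([603.66063027, 101.15574455]), np.float64(29.74534214240431))
side bs ((506.6950378417969, 87.763916015625), 54.552879333496094)
side ws ((525.1566162109375, -111.65777587890625), 63.98777770996094)
```

View pics/fin.png

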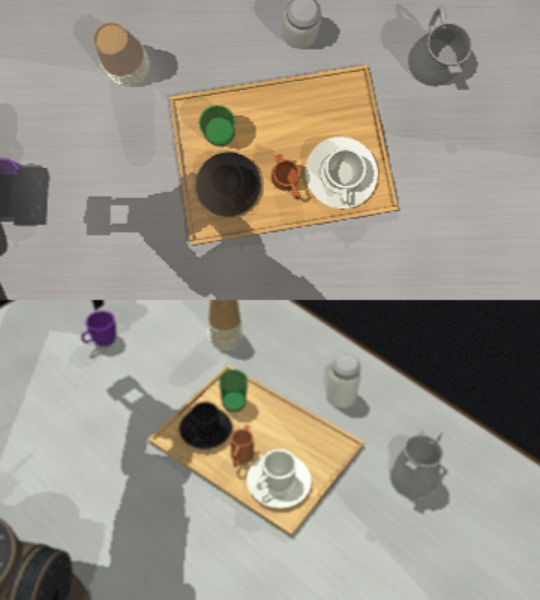

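The final views show both cups on their saucers, the jug between them, the glass behind the black saucer, and the bystanders where they were. I hand in.

```bash
python3 -c "
from cell import env
print(env.job_done())"
```

```text
the job is handed in; nothing more can be done
None
```

The tray is laid and the job is handed in, at about 37 s of the 106 s allowed. I placed the white cup, then the black cup, the copper jug and the green glass. Each piece was lowered in sub-millimetre steps until it touched and then released; the highest force I read was about 16 N.

The last top and side views showed:
- **Cups:** each is within about 2 mm of its saucer's centre.
- **Saucers:** they are where they started, within measuring error of about 2 mm.
- **Jug:** it was released within 1 mm of the midpoint between the saucers. The camera fits put it 2–3 mm towards the white saucer, probably because its handle skews the fit.
- **Glass:** it stands about 96 mm behind the black saucer's centre along the tray's own axis, roughly 10 mm clear of the rim.
- **Bystanders:** the paper cups, pitcher, shaker and purple cup look undisturbed. I checked these by eye only, not by measurement.

No check failed. The force readings were noisy by about 1 N, so the touch-down of the lighter pieces was confirmed partly by height.

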